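# Change the instrument in the bench vise and clamp it

## Task

First take the finished instrument (orange top) out of the open vise and set it down flat in the green tray. Then take the unfinished instrument (aluminium top) from the grey tray, lay it upright on the vise bed, lengthwise and centred between the jaws, let go of it, and crank the red-knobbed handle clockwise until the sliding jaw presses it firmly and squarely against the fixed jaw. Leave the other things on the bench where they are.

Things in the scene. Friction and masses are not known exactly. Their poses are not given: they have to be found in the camera images.
- vise: Low blue vise, fixed, 253 mm long in y (-185 to +68), 100 wide in x. Origin: on the table, under the jaw space. Steel bed between the jaws: 30 mm above the table. Fixed jaw at +y, its face at y = +35 mm looking to -y. Jaws 80 to 90 mm long in x, tops 54 mm above the table. Gearbox 75 mm high at y = -180 to -110 mm, crank on top. Position and yaw vary.
- jaw (a joint): Travel of the sliding jaw in m, 0 = fully open, growing as it slides to the vise's +y; moved only by the crank (2.39 mm per rad, 15 mm per turn). Gap from orange pad to fixed jaw = 66 mm minus this (60 to 66 mm at the start); an instrument is 44 mm wide. The screw stops at 26 mm.
- pad: Orange sprung pad on the front of the sliding jaw, 80 x 8 x 24 mm. It yields 4 mm, so once it touches the work the crank must turn on by 1 to 1.7 rad, to the screw's stop, for a firm grip. Its origin is the vise's origin, shifted along y by the jaw travel and less the yield.
- crank (a joint): Turn of the crank about its vertical axis in rad; 0 = jaw fully open, grows clockwise seen from above, which closes the jaw; 10.88 = the screw's stop. At 0 the arm points 0.26 rad clockwise (from above) from the vise's +x. Starts at 0 to 2.6; stays where left; about 2 N at the knob turns it.
- crank_axis (a point): Point on the crank's vertical axis, at the height to grip the knob: vise x = 0, y = -145 mm, 116 mm above the table.
- knob_grip (a point): Middle of the red knob on the crank arm, 50 mm from the axis, 116 mm above the table: upright round knob, 22 mm across, 90 to 134 mm above the table, spinning freely on its pin, so a gripper pinching it from above need not turn along. The arm below it is at 81 to 89 mm.
- finished: Finished instrument: black box 120 (x) x 44 (y) x 56 (z) mm with an orange top that carries a green display and two black buttons, 0.35 kg. Origin: centre of its underside. At the start it lies loose between the open jaws of the vise, on the bed, long side along the jaws (vise x), so its upper 32 mm stand above the jaws.
- unfinished: Unfinished instrument: same black box, 120 (x) x 44 (y) x 56 (z) mm, but with an aluminium top and an open window showing a green circuit board, 0.35 kg. Origin: centre of its underside. At the start it lies in the grey tray.
- supply_tray: Grey open tray for work to come, fixed, outside 165 (x) x 85 (y) x 22 (z) mm, walls and floor 5 mm. Origin: centre of its underside. Holds the unfinished instrument at the start. The grey and green trays lie side by side, either one nearer to the vise.
- done_tray: Green open tray for finished work, fixed, outside 165 (x) x 85 (y) x 22 (z) mm, walls and floor 5 mm (inside 155 x 75 mm). Origin: centre of its underside. Empty at the start.
- spool: Blue solder spool, 64 mm across, 40 mm high, standing; a bystander. Origin at its underside.
- glue: Orange glue bottle, 44 mm across, 120 mm high; a bystander. Origin at its underside.
- driver: Blue-handled screwdriver lying on the table, handle to its -x; a bystander. Origin at its underside.
- parts_bin: Yellow two-compartment parts bin, 90 x 130 x 45 mm; a bystander. Origin at its underside.
- heatgun: Orange heat gun lying on its side, about 250 mm long, 70 mm high; a bystander. Origin at its underside.
- wrench: Steel wrench lying on the table; a bystander. Origin at its underside.
Things that resemble listed ones, but are neither listed nor needed, are in the scene too. Leave any purple or turquoise look-alike of the finished alone. There is more than one size of the done_tray; the job needs the larger.

How it is judged:
On the way, in this order (a step that is already met when the one before it is completed fails the run):
1. the finished instrument lies flat in the green tray, released (x of finished in the frame of done_tray between -0.03 and 0.03 m and y of finished in the frame of done_tray between -0.025 and 0.025 m and z of finished in the frame of done_tray between 0 and 0.01 m and angle between finished's own z axis and vertical below 0.08 rad and linear speed of finished below 0.02 m/s and contact force between the fingers and finished below 0.3 N), for 0.2 s.
2. the unfinished instrument lies upright on the vise bed between the jaws, lengthwise, centred along the jaws to 25 mm, released (x of unfinished in the frame of vise between -0.025 and 0.025 m and z of unfinished in the frame of vise between 0.025 and 0.034 m and angle between unfinished's own z axis and vertical below 0.08 rad and linear speed of unfinished below 0.02 m/s and contact force between the fingers and unfinished below 0.3 N and y of unfinished in the frame of vise between -0.02 and 0.02 m and angle between the x axis of unfinished and the x axis of vise, either way round below 0.35 rad), for 0.2 s.
3. the jaw, driven by the crank, presses it against the fixed jaw with more than 8 N (x of unfinished in the frame of vise between -0.025 and 0.025 m and z of unfinished in the frame of vise between 0.025 and 0.034 m and angle between unfinished's own z axis and vertical below 0.08 rad and linear speed of unfinished below 0.02 m/s and contact force between the fingers and unfinished below 0.3 N and y of unfinished in the frame of vise between 0.009 and 0.017 m and angle between the x axis of unfinished and the x axis of vise, either way round below 0.05 rad and contact force between pad and unfinished above 8 N), for 0.2 s.
At the end, for the whole second after the job is handed in: Finished unit flat in the green tray, within 30 x 25 mm of its centre. Unfinished unit upright on the vise bed, centred along the jaws to 25 mm, square (0.05 rad) and flush to the fixed jaw (centre at vise y 9 to 17 mm), pressed by the pad with over 8 N. Both at rest, released (all of step 1 and all of step 3); the robot touches nothing.
It fails at once if a bystander (spool, glue bottle, screwdriver, parts bin, heat gun or wrench) is moved by more than 30 mm (distance of any of spool, glue, driver, parts_bin, heatgun, wrench from where it was at the start of the episode above 0.03 m).
It fails at once if the glue bottle or the spool is tipped over (angle between any of glue, spool's own z axis and vertical above 0.5 rad).
It also fails if it takes over 72 s, if anything falls off the work surface, if the arm or the gripper's body presses on something with over 40 N, if the wrist force passes 120 N, or if a joint passes its speed limit or range.

## Robot

A 7-joint arm with a two-finger parallel gripper is mounted at the origin on the work surface. World frame = base frame: x ahead of the robot, y to its left, z up, the work surface at z = 0. Lengths are in m, angles in rad, forces in N, time in s.
With the tool pointing down it reaches from about 0.425 to 0.875 m from the base axis. Payload 4.7 kg.
Tool frame: the origin (TCP) lies at the very end of the fingers, on their centre line; the grasp point (between the pads) lies 19 mm behind it; z points along the fingers, y is the direction in which the jaws open and shut (so a half turn about z gives the same grasp; the last joint's range is limited). The gripper opens to 87 mm and grips with 3 to 60 N. Pads are 19 mm wide; open, the fingers measure 117 mm over their backs; the gripper's body (75 mm by 190 mm) begins 51 mm behind the grasp point.
Start: joints at [1.248, 0.321, -0.07, 1.45, 0.023, 1.371, -0.057], TCP at [0.215, -0.614, 0.191] pointing down, gripper open.
Joint ranges: [-2.86, 2.86], [-0.3, 2.09], [-1.38, 1.24], [0.06, 2.45], [-1.56, 4.7], [0.09, 2.05], [-2.69, 2.69]. Speed limits (rad/s): [2.57, 2.57, 3.14, 3.14, 3.14, 3.14, 3.14].

## Interface

Orientations are given as a rotation vector (axis times angle).
In Python, from bench import get_state, get_image, close_job gives the robot as it stands.
- The arm moves only by the tool send_rows, never from a script. Its argument "steps" is a list of rows, each an object with "claw": the finger opening in m, from 0 to 0.087; "offset": the shift along the tool's x, y, z in m, a list of three; "turn": the turn about the tool's z in rad. In form: [{"claw": claw, "offset": [tx, ty, tz], "turn": turn}, ...]. A call has 1 to 12 rows; each row is the pose to reach, as a shift and turn from the pose measured when the call began, along the tool's axes at that moment; what a row does not reach only later rows make up. A row lasts 1/8 s, in which the tool goes at most 62.5 mm and 10.7 degrees, less where a joint would pass 70% of its speed; a pose out of reach is approached as far as the arm can. A call with a gripper value outside its range is refused whole. The fingers move at their own pace and stop on an object; "squeeze" is the grip in N (left out, the last holds). Time passes only in rows, so rows that repeat a pose let the fingers close. It gives the time, the measured TCP pose, the force and the opening at its end, in the units of the state.
- get_state(): the state, without advancing time (a new reading comes with each control period).
- get_image(name): name is "scene" or "top" or "wrist"; returns a dict with "pixels" (480x640x3 uint8, blue, green, red), "fx", "fy", "cx", "cy" (pixels), "R" (3x3) and "t" (3): a world point X has camera coordinates R X + t. Camera axes: x right, y down, z forward; pixel columns grow to the right and rows downward; lengths in m; the calibration is good to about 2 mm. The wrist camera is an equidistant fisheye: a pixel r from the principal point sees the ray r / f radians off the axis. A picture is of the moment at which its call begins. There is no depth.
- close_job(): hands the job in, once; it reports no verdict.
The state is a dict: "time": time; "joint_positions": joint angles; "qd": joint speeds; "joint_torque": joint torques, N m; "position": TCP position; "tool_rot": TCP orientation; "ft_force": force on the tool from outside, world axes, zero at the start; "torque": the same for the moment, N m; "grip_width": opening from 0.0 (shut) to 1.0 (fully open).
Only numpy, scipy, OpenCV 4.12 (cv2) and the standard library are available. Lean on these libraries where they do the work, as an engineer would, in place of code of your own. Each camera call takes 0.05 s, during which the arm holds its last target. There are 200 camera calls.

## Working session

There is one attempt and no reset: what is moved stays moved. The work goes in short steps, Python scripts to look and compute and a tool call to move; the robot and the scene stay as the last step left them, time stands still between calls to the robot, and variables do not carry over. Pictures are saved under pics/ and viewed, about 8 in all and at most 12, crops included, and the job is handed in when it is done.

Besides the shell and the picture viewer there is one more tool, called as name([rows], argument=value, ...), one row to a line, values as JSON. send_rows: Moves the arm, as the interface text tells. Its arguments: {"type":"object","properties":{"steps":{"type":"array","items":{"type":"object","properties":{"claw":{"type":"number"},"offset":{"type":"array","items":{"type":"number"}},"turn":{"type":"number"}}}},"squeeze":{"type":"number"}},"required":["steps"]}

```bash
mkdir -p pics
cat > h.py <<'E'
import numpy as np,cv2
from bench import get_state,get_image,close_job
from scipy.spatial.transform import Rotation as Ro
def ray(im,u,v):
    R=np.array(im["R"]);t=np.array(im["t"]).ravel()
    d=np.array([(u-im["cx"])/im["fx"],(v-im["cy"])/im["fy"],1.])
    return -R.T@t, R.T@d
def onz(im,u,v,z):
    c,d=ray(im,u,v); return c+d*(z-c[2])/d[2]
def proj(im,X):
    p=np.array(im["R"])@np.array(X)+np.array(im["t"]).ravel()
    return im["fx"]*p[0]/p[2]+im["cx"],im["fy"]*p[1]/p[2]+im["cy"]
def tool():
    s=get_state();return np.array(s["position"]),Ro.from_rotvec(s["tool_rot"]).as_matrix(),s
E
python3 - <<'E'
from h import *
p,R,s=tool();print(s);print(R.round(3))
for n in("top","scene"):
    im=get_image(n);cv2.imwrite(f"pics/{n}0.png",im["pixels"]);print(n,im["fx"],im["cx"],im["cy"],np.array(im["R"]).round(3).tolist(),im["t"])
E
```

```text
{'time': 0.0, 'joint_positions': array([ 1.24811435,  0.3218088 , -0.07009769,  1.45170104,  0.02256529,
        1.37082009, -0.0568894 ]), 'qd': array([-3.81328644e-04, -1.02841712e-04, -8.30933161e-04, -7.12211533e-04,
        9.84773509e-05,  1.11967717e-03,  5.28024663e-04]), 'joint_torque': array([ 2.36743608e-04, -4.91293859e+01, -4.04054197e-01, -3.12526238e+01,
       -6.40494190e-02,  4.36104834e-02,  1.77113243e-04]), 'position': array([ 0.21455194, -0.61289297,  0.18945784]), 'tool_rot': array([-3.09526029e+00, -5.26271924e-01,  6.10974409e-04]), 'ft_force': array([ 0.22148907, -0.08279457, -0.36285187]), 'torque': array([-0.01108984,  0.01206121,  0.01597962]), 'grip_width': 1.0034414566054568}
[[ 0.944  0.33  -0.001]
 [ 0.33  -0.944  0.002]
 [-0.    -0.002 -1.   ]]
top 534.5062675112389 329.74920013975037 249.176707540708 [[0.021, -1.0, 0.015], [-0.992, -0.023, -0.121], [0.121, -0.013, -0.993]] [-0.08748282  0.53548962  1.39483194]
scene 539.7401333335944 312.666065183092 244.75022147634073 [[-0.617, 0.787, 0.014], [0.44, 0.359, -0.823], [-0.652, -0.502, -0.568]] [ 0.3640706  -0.15203937  1.93595933]
```

View pics/top0.png

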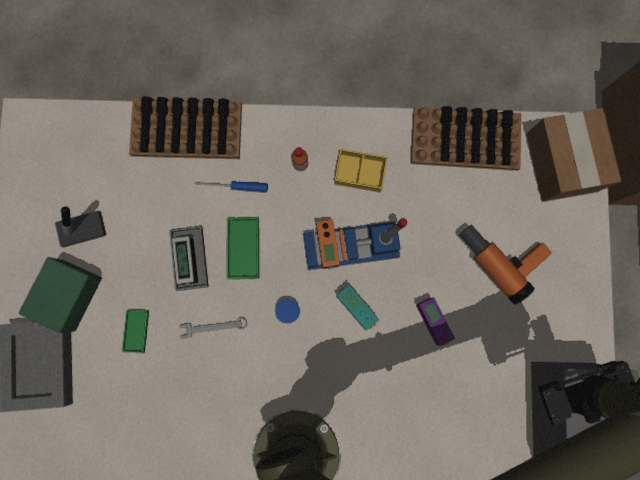

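View pics/scene0.png

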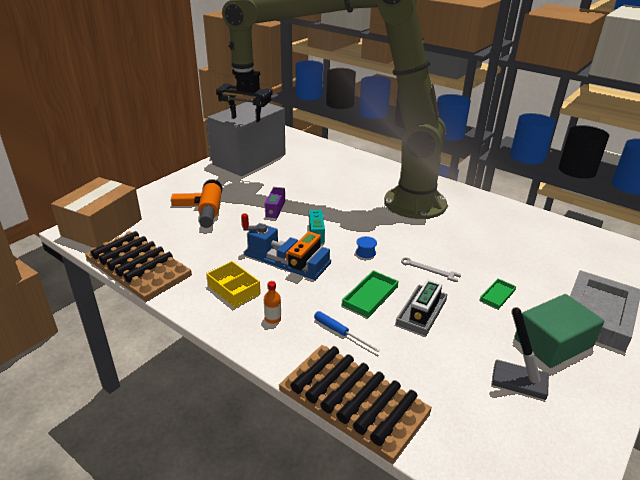

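Top view (up = +x, left = +y): finished instrument at (327,243) in the vise, knob (403,223), large green tray (243,247), grey tray with the unfinished one (189,258). The small green tray is at (136,331); the turquoise and purple look-alikes are at (357,306) and (436,320).

```bash
cat > m.py <<'E'
from h import *
im=get_image("top");hsv=cv2.cvtColor(im["pixels"],cv2.COLOR_BGR2HSV)
def rect(lo,hi,box,z,name,close=7):
    m=cv2.inRange(hsv,np.array(lo),np.array(hi));k=np.zeros_like(m);x0,y0,x1,y1=box;k[y0:y1,x0:x1]=m[y0:y1,x0:x1]
    k=cv2.morphologyEx(k,cv2.MORPH_CLOSE,np.ones((close,close)))
    c=max(cv2.findContours(k,cv2.RETR_EXTERNAL,cv2.CHAIN_APPROX_NONE)[0],key=cv2.contourArea)
    P=np.array([onz(im,u,v,z)[:2] for u,v in c[:,0,:]],np.float32)
    r=cv2.minAreaRect(P);b=cv2.boxPoints(r);e=[b[1]-b[0],b[2]-b[1]];L=max(e,key=np.linalg.norm)
    a=np.degrees(np.arctan2(L[1],L[0]));print(name,np.round(r[0],4),np.round(r[1],4),"long-axis deg",round((a+90)%180-90,1))
rect((5,120,120),(22,255,255),(310,210,341,275),.086,"finished top")
rect((45,100,50),(80,255,255),(220,205,270,290),.022,"green tray")
rect((0,0,125),(180,60,255),(172,236,197,284),.061,"alu top")
rect((0,0,40),(180,70,150),(160,218,215,300),.022,"grey tray")
rect((100,120,50),(125,255,255),(300,215,405,275),.04,"vise blue")
rect((100,120,50),(125,255,255),(368,215,405,275),.075,"gearbox")
rect((0,150,90),(6,255,255),(395,210,412,235),.134,"knob",3)
rect((100,120,50),(125,255,255),(270,290,305,330),.04,"spool")
E
python3 m.py
```

```text
finished top [ 0.5483 -0.0764] [0.1179 0.0581] long-axis deg 9.4
green tray [0.5383 0.1588] [0.1609 0.0832] long-axis deg 2.1
alu top [0.4973 0.3126] [0.1165 0.0525] long-axis deg 7.7
grey tray [0.5057 0.3061] [0.2197 0.145 ] long-axis deg 2.7
vise blue [ 0.556  -0.1772] [0.0946 0.1624] long-axis deg -81.0
gearbox [ 0.5555 -0.2106] [0.0894 0.0853] long-axis deg 8.4
knob [ 0.599  -0.2561] [0.0127 0.0151] long-axis deg -88.6
spool [0.3722 0.0331] [0.0597 0.0604] long-axis deg -67.1
```

send_rows([
  {"claw":0.087,"offset":[0.49,-0.397,-0.06],"turn":0.18},
  {"claw":0.087,"offset":[0.49,-0.397,-0.06],"turn":0.18},
  {"claw":0.087,"offset":[0.49,-0.397,-0.06],"turn":0.18},
  {"claw":0.087,"offset":[0.49,-0.397,-0.06],"turn":0.18},
  {"claw":0.087,"offset":[0.49,-0.397,-0.06],"turn":0.18},
  {"claw":0.087,"offset":[0.49,-0.397,-0.06],"turn":0.18},
  {"claw":0.087,"offset":[0.49,-0.397,-0.06],"turn":0.18},
  {"claw":0.087,"offset":[0.49,-0.397,-0.06],"turn":0.18},
  {"claw":0.087,"offset":[0.49,-0.397,-0.06],"turn":0.18},
  {"claw":0.087,"offset":[0.49,-0.397,-0.06],"turn":0.18},
  {"claw":0.087,"offset":[0.49,-0.397,-0.06],"turn":0.18},
  {"claw":0.087,"offset":[0.49,-0.397,-0.06],"turn":0.18},
])

```text
time: 1.65
position: [0.5458, -0.0762, 0.2499]
tool_rot: [-3.13, -0.248, 0.002]
ft_force: [-0.6, -0.5, 0.6]
grip_width: 1.0
```

```bash
cat >> h.py <<'E'
def unfish(im,f=330,W=800,H=600):
    # pinhole rendering of the equidistant fisheye; returns dict usable with onz/proj
    K=np.array([[im["fx"],0,im["cx"]],[0,im["fy"],im["cy"]],[0,0,1.]])
    N=np.array([[f,0,W/2],[0,f,H/2],[0,0,1.]])
    a,b=cv2.fisheye.initUndistortRectifyMap(K,np.zeros(4),np.eye(3),N,(W,H),cv2.CV_32FC1)
    return dict(pixels=cv2.remap(im["pixels"],a,b,cv2.INTER_LINEAR),fx=f,fy=f,cx=W/2,cy=H/2,R=im["R"],t=im["t"])
E
python3 - <<'E'
from h import *
p,R,s=tool();print(p,R.round(3),s["time"])
im=get_image("wrist");print(im["fx"],im["cx"],im["cy"])
u=unfish(im);cv2.imwrite("pics/w1.png",u["pixels"]);np.save("w1.npy",u,allow_pickle=True)
c,_=ray(u,0,0);print("cam",c,np.array(u["R"]).round(2).tolist())
E
```

```text
[ 0.5457662  -0.07624944  0.2498658 ] [[ 0.987  0.158 -0.001]
 [ 0.158 -0.987  0.001]
 [-0.001 -0.001 -1.   ]] 1.65
371.64829954431775 320.65150106666874 238.46123891804896
cam [ 0.61781115 -0.0641229   0.4426909 ] [[0.16, -0.99, -0.0], [-0.95, -0.15, 0.27], [-0.26, -0.04, -0.96]]
```

View pics/w1.png

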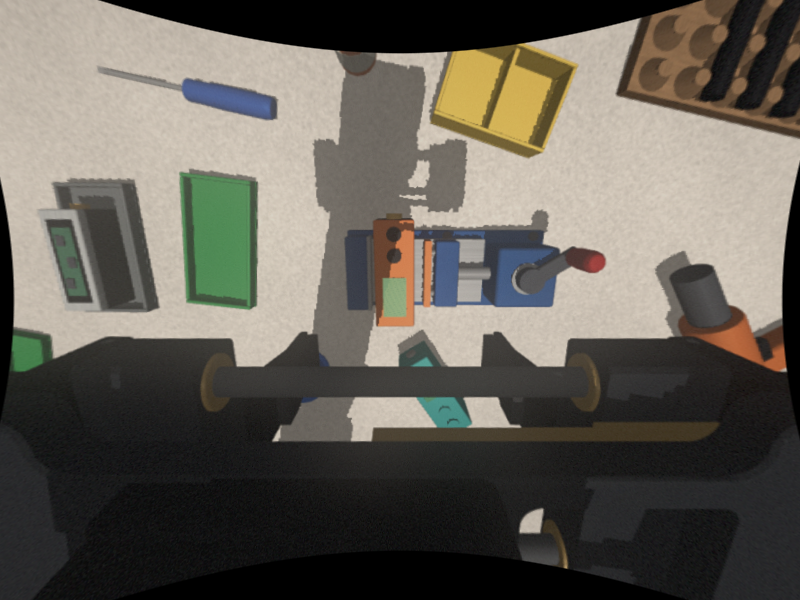

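The wrist view shows the finished top (374–415, 219–326), gearbox (495–555, 247–306), crank hub (528,278), knob (590,260), green tray (181–257, 172–308) and grey tray with the aluminium top at (70,260).

```bash
cat > m2.py <<'E'
from h import *
im=np.load("w1.npy",allow_pickle=True).item();hsv=cv2.cvtColor(im["pixels"],cv2.COLOR_BGR2HSV)
def rect(lo,hi,box,z,name,close=7,h=hsv,im=im):
    m=cv2.inRange(h,np.array(lo),np.array(hi));k=np.zeros_like(m);x0,y0,x1,y1=box;k[y0:y1,x0:x1]=m[y0:y1,x0:x1]
    k=cv2.morphologyEx(k,cv2.MORPH_CLOSE,np.ones((close,close)))
    c=max(cv2.findContours(k,cv2.RETR_EXTERNAL,cv2.CHAIN_APPROX_NONE)[0],key=cv2.contourArea)
    P=np.array([onz(im,u,v,z)[:2] for u,v in c[:,0,:]],np.float32)
    r=cv2.minAreaRect(P);b=cv2.boxPoints(r);e=[b[1]-b[0],b[2]-b[1]];L=max(e,key=np.linalg.norm)
    a=np.degrees(np.arctan2(L[1],L[0]));print(name,np.round(r[0],4),np.round(r[1],4),"deg",round((a+90)%180-90,1),"px",cv2.boundingRect(c))
if __name__=="__main__":
    rect((5,120,90),(22,255,255),(368,216,418,330),.086,"finished top",11)
    rect((45,100,40),(80,255,255),(170,160,265,315),.022,"green tray")
    rect((0,0,140),(180,50,255),(36,203,106,310),.061,"alu top",25)
    rect((100,120,40),(125,255,255),(340,225,373,315),.054,"fixed jaw",3)
    rect((100,120,40),(125,255,255),(434,240,458,308),.054,"slide jaw",3)
    rect((5,120,90),(22,255,255),(421,235,436,315),.054,"pad",3)
    rect((100,120,40),(125,255,255),(490,244,560,309),.075,"gearbox",15)
    rect((0,150,60),(6,255,255),(560,240,612,280),.125,"knob",3)
    rect((172,150,60),(180,255,255),(560,240,612,280),.125,"knob2",3)
    print("hub",onz(im,528,279,.09))
E
python3 m2.py
```

```text
finished top [ 0.5471 -0.0683] [0.1174 0.0418] deg 9.7 px (374, 220, 40, 106)
green tray [0.5415 0.1524] [0.1414 0.0691] deg 2.3 px (192, 181, 58, 118)
alu top [0.4988 0.3241] [0.1235 0.0779] deg 8.9 px (36, 203, 65, 107)Traceback (most recent call last):
  File "m2.py", line 14, in <module>
    rect((100,120,40),(125,255,255),(340,225,373,315),.054,"fixed jaw",3)
    ~~~~^^^^^^^^^^^^^^^^^^^^^^^^^^^^^^^^^^^^^^^^^^^^^^^^^^^^^^^^^^^^^^^^^
  File "m2.py", line 6, in rect
    c=max(cv2.findContours(k,cv2.RETR_EXTERNAL,cv2.CHAIN_APPROX_NONE)[0],key=cv2.contourArea)
ValueError: max() iterable argument is empty
```

```bash
sed -i 's/(100,120,40),(125/(100,80,20),(130/' m2.py; sed -i 's/(45,100,40)/(45,60,25)/' m2.py; python3 m2.py
python3 - <<'E'
from h import *
im=np.load("w1.npy",allow_pickle=True).item();hsv=cv2.cvtColor(im["pixels"],cv2.COLOR_BGR2HSV)
print([hsv[y,x].tolist() for x,y in((358,270),(447,270),(505,290),(585,258),(188,240))])
E
```

```text
finished top [ 0.5471 -0.0683] [0.1174 0.0418] deg 9.7 px (374, 220, 40, 106)
green tray [0.5378 0.1546] [0.1632 0.0916] deg 2.2 px (180, 173, 77, 136)
alu top [0.4988 0.3241] [0.1235 0.0779] deg 8.9 px (36, 203, 65, 107)
[[111, 50, 72], [110, 109, 131], [109, 115, 131], [2, 109, 91], [57, 62, 78]]Traceback (most recent call last):
  File "m2.py", line 14, in <module>
    rect((100,80,20),(130,255,255),(340,225,373,315),.054,"fixed jaw",3)
    ~~~~^^^^^^^^^^^^^^^^^^^^^^^^^^^^^^^^^^^^^^^^^^^^^^^^^^^^^^^^^^^^^^^^
  File "m2.py", line 6, in rect
    c=max(cv2.findContours(k,cv2.RETR_EXTERNAL,cv2.CHAIN_APPROX_NONE)[0],key=cv2.contourArea)
ValueError: max() iterable argument is empty
```

```bash
sed -i 's/(100,80,20),(130/(100,38,20),(130/; s/(0,150,60)/(0,70,50)/;/knob2/d' m2.py;  python3 m2.py
```

```text
finished top [ 0.5471 -0.0683] [0.1174 0.0418] deg 9.7 px (374, 220, 40, 106)
green tray [0.5378 0.1546] [0.1632 0.0916] deg 2.2 px (180, 173, 77, 136)
alu top [0.4988 0.3241] [0.1235 0.0779] deg 8.9 px (36, 203, 65, 107)
fixed jaw [ 0.539  -0.0238] [0.0956 0.0294] deg 3.3 px (346, 231, 27, 78)
slide jaw [ 0.5517 -0.1297] [0.0783 0.0282] deg 10.7 px (434, 241, 24, 65)
pad [ 0.5481 -0.1075] [0.0801 0.0084] deg 9.1 px (423, 240, 9, 67)
gearbox [ 0.5667 -0.2115] [0.0714 0.077 ] deg -80.9 px (490, 244, 69, 63)
knob [ 0.599  -0.2485] [0.0393 0.0203] deg 81.3 px (566, 248, 40, 25)
hub [ 0.56645816 -0.21319852  0.09      ]
```

send_rows([
  {"claw":0.087,"offset":[0.0025,-0.0077,0.06],"turn":-0.01},
  {"claw":0.087,"offset":[0.0025,-0.0077,0.12],"turn":-0.01},
  {"claw":0.087,"offset":[0.0025,-0.0077,0.165],"turn":-0.01},
  {"claw":0.087,"offset":[0.0025,-0.0077,0.189],"turn":-0.01},
  {"claw":0.087,"offset":[0.0025,-0.0077,0.189],"turn":-0.01},
  {"claw":0.03,"offset":[0.0025,-0.0077,0.189],"turn":-0.01},
  {"claw":0.03,"offset":[0.0025,-0.0077,0.189],"turn":-0.01},
  {"claw":0.03,"offset":[0.0025,-0.0077,0.189],"turn":-0.01},
  {"claw":0.03,"offset":[0.0025,-0.0077,0.189],"turn":-0.01},
], squeeze=30)

```text
time: 2.82
position: [0.5466, -0.0697, 0.0613]
tool_rot: [-3.13, -0.26, 0.001]
ft_force: [-0.5, -0.6, 0.3]
grip_width: 0.631
```

send_rows([
  {"claw":0.03,"offset":[0,0,0],"turn":0},
  {"claw":0.03,"offset":[0,0,0],"turn":0},
  {"claw":0.03,"offset":[0,0,0],"turn":0},
])

```text
time: 3.2
position: [0.5465, -0.0697, 0.0613]
tool_rot: [-3.13, -0.26, 0.002]
ft_force: [0.3, 0.4, 0.0]
grip_width: 0.365
```

Run:
```python
from h import *
u=unfish(get_image("wrist"));cv2.imwrite("pics/w2.png",u["pixels"][100:]);np.save("w2.npy",u,allow_pickle=True)
print(proj(u,[.5466,-.0697,.0613]))
```

```text
(np.float64(401.27395498331947), np.float64(330.03606465280416))
```

View pics/w2.png

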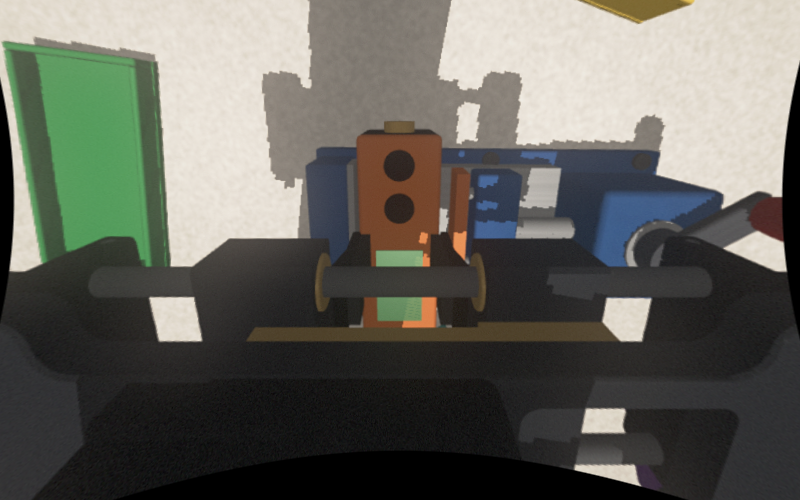

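send_rows([
  {"claw":0.03,"offset":[0,0,-0.04],"turn":0},
  {"claw":0.03,"offset":[0,0,-0.08],"turn":0},
  {"claw":0.03,"offset":[0.008,-0.05,-0.08],"turn":0.03},
  {"claw":0.03,"offset":[0.015,-0.11,-0.08],"turn":0.08},
  {"claw":0.03,"offset":[0.022,-0.17,-0.08],"turn":0.128},
  {"claw":0.03,"offset":[0.029,-0.21,-0.08],"turn":0.128},
  {"claw":0.03,"offset":[0.029,-0.225,-0.08],"turn":0.128},
  {"claw":0.03,"offset":[0.029,-0.225,-0.06],"turn":0.128},
])

```text
time: 4.25
position: [0.5391, 0.1577, 0.1219]
tool_rot: [-3.14, -0.062, -0.003]
ft_force: [0.6, 0.4, 0.1]
grip_width: 0.347
```

Run:
```python
from h import *
u=unfish(get_image("wrist"));cv2.imwrite("pics/w3.png",u["pixels"]);np.save("w3.npy",u,allow_pickle=True)
p,R,s=tool();print(p,R.round(3).tolist(),s["grip_width"])
```

```text
[0.53677011 0.15494477 0.11771221] [[0.999, 0.037, -0.004], [0.037, -0.999, -0.002], [-0.005, 0.001, -1.0]] 0.34385738449815334
```

View pics/w3.png

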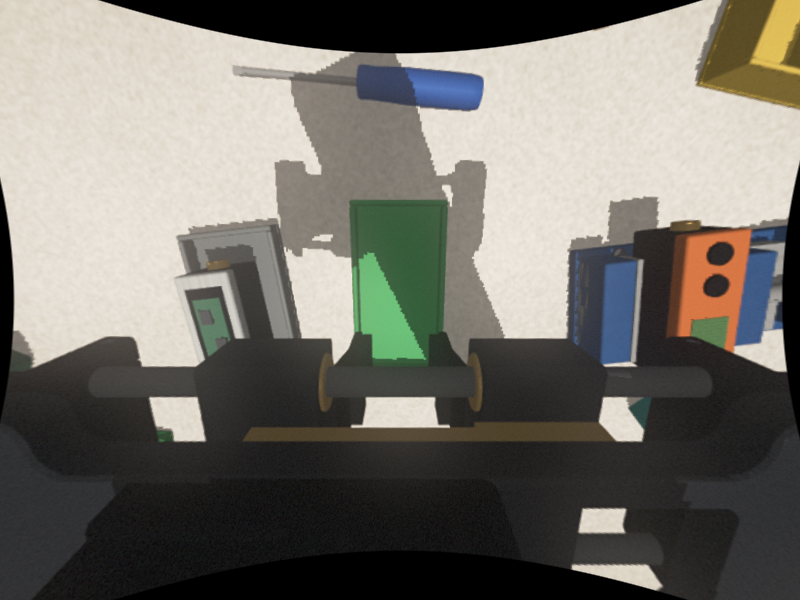

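The finished instrument was left behind in the vise at (710,290), so the fingers closed above it. I'll check where the fingertips really are against the reported TCP, using the scene camera.

Run:
```python
from h import *
p,R,s=tool();print(p,s["time"])
im=get_image("scene");a=im["pixels"].copy()
x,y=proj(im,p);print(x,y,[proj(im,p+[0,0,d]) for d in(.02,.04)])
cv2.imwrite("pics/s1.png",np.hstack([cv2.resize(q,None,fx=4,fy=4,interpolation=cv2.INTER_CUBIC) for q in [a[int(y)-85:int(y)+55,int(x)-50:int(x)+50]]+[cv2.drawMarker(a,(round(x),round(y)),(0,0,255),0,6)[int(y)-85:int(y)+55,int(x)-50:int(x)+50]]]))
```

```text
[0.53677011 0.15494477 0.11771221] 4.3
371.1985440982521 260.8103496435962 [(np.float64(371.7665119776929), np.float64(254.72432235447343)), (np.float64(372.3435749757983), np.float64(248.54083684210596))]
```

View pics/s1.png

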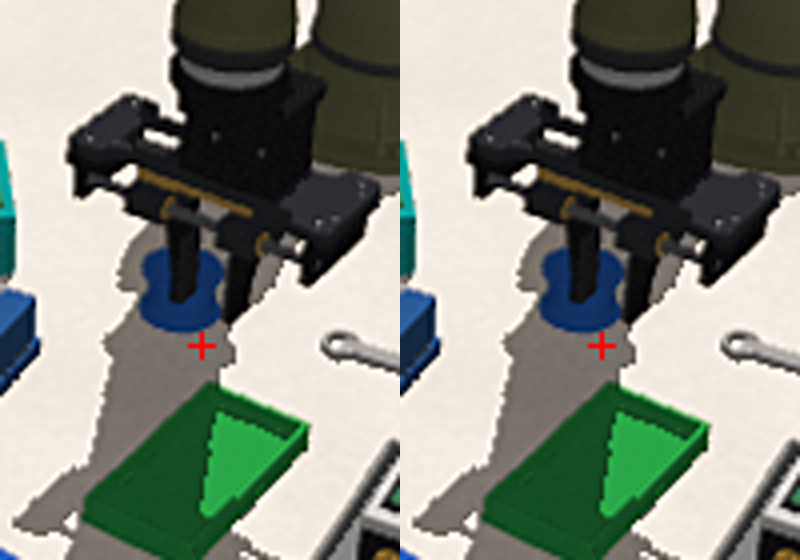

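Run:
```python
from h import *
p,R,s=tool()
im=get_image("scene");w=np.load("w3.npy",allow_pickle=True).item()
for r in (333,337,341):
    c1,d1=ray(im,372.75,252.75);c2,d2=ray(w,401,r)
    A=np.array([d1,-d2]).T;k=np.linalg.lstsq(A,c2-c1,rcond=None)[0]
    a,b=c1+k[0]*d1,c2+k[1]*d2;print(r,((a+b)/2).round(4),np.linalg.norm(a-b).round(4),"tool offs",(R.T@((a+b)/2-p)).round(4))
```

```text
333 [0.5467 0.1602 0.1514] 0.0051 tool offs [ 0.0102 -0.006  -0.0334]
337 [0.5442 0.1596 0.1499] 0.0038 tool offs [ 0.0078 -0.0054 -0.0319]
341 [0.5418 0.1589 0.1484] 0.0024 tool offs [ 0.0053 -0.0049 -0.0304]
```

Both views put the fingertips about 30 mm above the reported TCP, so I'll take real tip z as reported z + 0.030 and grasp again.

send_rows([
  {"claw":0.087,"offset":[0,0.05,0],"turn":-0.03},
  {"claw":0.087,"offset":[0,0.11,0],"turn":-0.08},
  {"claw":0.087,"offset":[0.002,0.17,0],"turn":-0.131},
  {"claw":0.087,"offset":[0.002,0.21,0],"turn":-0.131},
  {"claw":0.087,"offset":[0.002,0.223,0],"turn":-0.131},
  {"claw":0.087,"offset":[0.002,0.223,0],"turn":-0.131},
  {"claw":0.087,"offset":[0.002,0.223,0.03],"turn":-0.131},
  {"claw":0.087,"offset":[0.002,0.223,0.06],"turn":-0.131},
  {"claw":0.087,"offset":[0.002,0.223,0.084],"turn":-0.131},
  {"claw":0.087,"offset":[0.002,0.223,0.084],"turn":-0.131},
  {"claw":0.03,"offset":[0.002,0.223,0.084],"turn":-0.131},
  {"claw":0.03,"offset":[0.002,0.223,0.084],"turn":-0.131},
])

```text
time: 5.9
position: [0.5475, -0.0687, 0.0368]
tool_rot: [3.129, 0.261, -0.004]
ft_force: [-0.2, 0.4, -0.2]
grip_width: 0.853
```

send_rows([
  {"claw":0.03,"offset":[0,0,0],"turn":0},
  {"claw":0.03,"offset":[0,0,0],"turn":0},
  {"claw":0.03,"offset":[0,0,0],"turn":0},
  {"claw":0.03,"offset":[0,0,0],"turn":0},
])

```text
time: 6.4
position: [0.5476, -0.0689, 0.037]
tool_rot: [3.129, 0.26, -0.004]
ft_force: [-0.7, -0.9, 1.9]
grip_width: 0.499
```

send_rows([
  {"claw":0.03,"offset":[0,0,-0.04],"turn":0},
  {"claw":0.03,"offset":[0,0,-0.07],"turn":0},
  {"claw":0.03,"offset":[0.008,-0.05,-0.07],"turn":0.03},
  {"claw":0.03,"offset":[0.015,-0.11,-0.07],"turn":0.08},
  {"claw":0.03,"offset":[0.022,-0.17,-0.07],"turn":0.128},
  {"claw":0.03,"offset":[0.028,-0.21,-0.07],"turn":0.128},
  {"claw":0.03,"offset":[0.028,-0.2245,-0.07],"turn":0.128},
  {"claw":0.03,"offset":[0.028,-0.2245,-0.06],"turn":0.128},
  {"claw":0.03,"offset":[0.028,-0.2245,-0.03],"turn":0.128},
  {"claw":0.03,"offset":[0.028,-0.2245,0.0],"turn":0.128},
  {"claw":0.03,"offset":[0.028,-0.2245,0.015],"turn":0.128},
  {"claw":0.03,"offset":[0.028,-0.2245,0.015],"turn":0.128},
])

```text
time: 7.9
position: [0.5372, 0.1553, 0.02]
tool_rot: [3.138, 0.057, -0.009]
ft_force: [0.7, -0.7, -4.6]
grip_width: 0.503
```

Run:
```python
from h import *
u=unfish(get_image("wrist"));cv2.imwrite("pics/w4.png",u["pixels"]);np.save("w4.npy",u,allow_pickle=True)
p,R,s=tool();print(p,R.round(3).tolist(),s["grip_width"])
for n,X in dict(tray=[(.5383,.157,.022)]).items(): print(proj(u,X[0]))
```

```text
[0.53828385 0.15614392 0.02134943] [[0.999, 0.037, -0.003], [0.037, -0.999, -0.002], [-0.003, 0.002, -1.0]] 0.5062882868256426
(np.float64(398.5514978701693), np.float64(329.3296368002122))
```

View pics/w4.png

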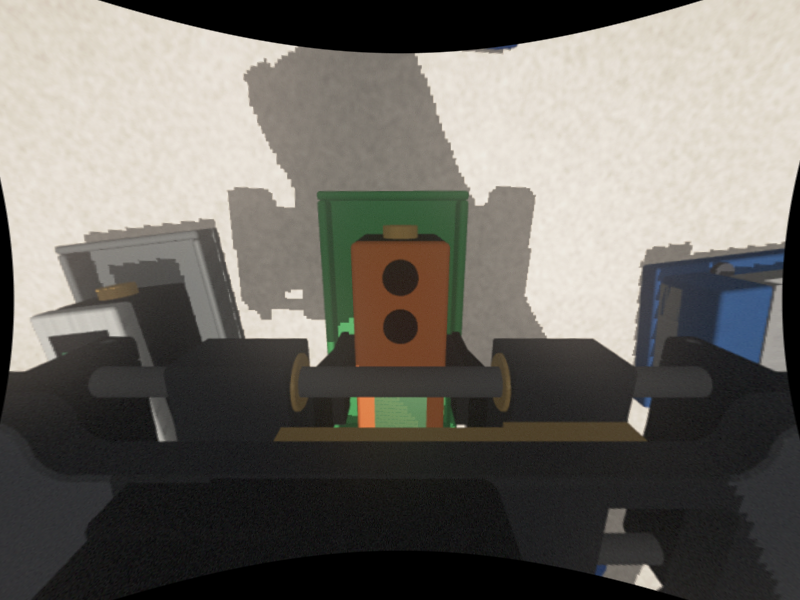

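send_rows([
  {"claw":0.03,"offset":[0,0,0.006],"turn":0},
  {"claw":0.03,"offset":[0,0,0.009],"turn":0},
  {"claw":0.03,"offset":[0,0,0.009],"turn":0},
  {"claw":0.087,"offset":[0,0,0.009],"turn":0},
  {"claw":0.087,"offset":[0,0,0.009],"turn":0},
  {"claw":0.087,"offset":[0,0,0.009],"turn":0},
  {"claw":0.087,"offset":[0,0,-0.02],"turn":0},
  {"claw":0.087,"offset":[0,0,-0.06],"turn":0},
  {"claw":0.087,"offset":[0,0,-0.11],"turn":0},
  {"claw":0.087,"offset":[0,0,-0.16],"turn":0},
  {"claw":0.087,"offset":[0,0,-0.16],"turn":0},
])

```text
time: 9.32
position: [0.5417, 0.1579, 0.1863]
tool_rot: [3.14, 0.058, 0.009]
ft_force: [0.3, 0.7, -0.7]
grip_width: 0.994
```

Run:
```python
from h import *
u=unfish(get_image("wrist"));cv2.imwrite("pics/w5.png",u["pixels"]);np.save("w5.npy",u,allow_pickle=True)
p,R,s=tool();print(p,R.round(3).tolist(),s["grip_width"])
```

```text
[0.54009698 0.15712042 0.18355596] [[0.999, 0.037, 0.002], [0.037, -0.999, -0.002], [0.002, 0.002, -1.0]] 0.9962915616458763
```

View pics/w5.png

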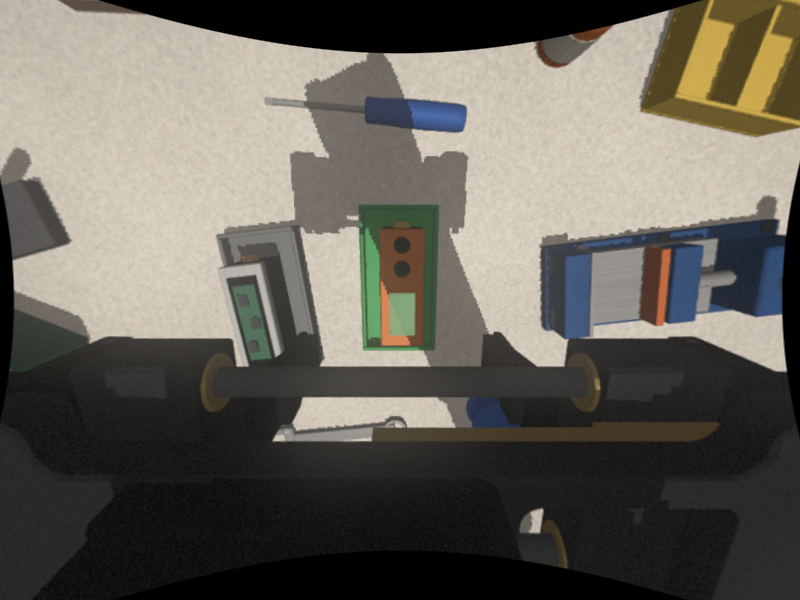

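Run:
```python
from h import *
from m2 import rect
im=np.load("w5.npy",allow_pickle=True).item();h=cv2.cvtColor(im["pixels"],cv2.COLOR_BGR2HSV)
k=dict(h=h,im=im)
rect((5,60,50),(22,255,255),(375,215,430,350),.061,"finished",13,**k)
rect((45,40,25),(90,255,255),(350,200,445,352),.022,"green",25,**k)
rect((100,38,20),(130,255,255),(560,246,592,340),.054,"fixed jaw",3,**k)
rect((5,60,50),(22,255,255),(640,240,675,330),.054,"pad",3,**k)
rect((0,0,120),(180,60,255),(216,255,270,335),.061,"alu",3,**k)
for n,(u,v,z) in dict(aluL=(220,266,.061),aluR=(264,260,.061),greyL=(218,235,.022),greyR=(298,225,.022),jR1=(591,254,.054),jR2=(590,336,.054),padL1=(656,248,.054),padL2=(643,323,.054)).items(): print(n,onz(im,u,v,z).round(4))
```

```text
finished [0.5409 0.1569] [0.1244 0.0432] deg 2.3 px (379, 222, 46, 124)
green [0.5374 0.1605] [0.1632 0.0845] deg 2.1 px (358, 205, 81, 146)
fixed jaw [ 0.5391 -0.0197] [0.0997 0.0302] deg 9.4 px (560, 246, 32, 93)
pad [ 0.5482 -0.0995] [0.0854 0.0262] deg 9.2 px (640, 246, 31, 81)
alu [0.5222 0.3144] [0.0538 0.083 ] deg -6.1 px (216, 255, 54, 80)
aluL [0.5548 0.3341 0.061 ]
aluR [0.5623 0.291  0.061 ]
greyL [0.581  0.3539 0.022 ]
greyR [0.5946 0.2683 0.022 ]
jR1 [ 0.5791 -0.0285  0.054 ]
jR2 [ 0.4934 -0.0438  0.054 ]
padL1 [ 0.5874 -0.0912  0.054 ]
padL2 [ 0.5098 -0.0963  0.054 ]
```

The finished instrument is flat in the green tray, about 4 mm off centre (orange top at 379–425, 228–346). Next is the unfinished one at about (0.4995, 0.303), yaw 9.5°.

send_rows([
  {"claw":0.087,"offset":[-0.012,-0.05,0.03],"turn":-0.05},
  {"claw":0.087,"offset":[-0.025,-0.1,0.06],"turn":-0.1},
  {"claw":0.087,"offset":[-0.035,-0.147,0.08],"turn":-0.13},
  {"claw":0.087,"offset":[-0.035,-0.147,0.08],"turn":-0.13},
  {"claw":0.087,"offset":[-0.035,-0.147,0.1],"turn":-0.13},
  {"claw":0.087,"offset":[-0.035,-0.147,0.135],"turn":-0.13},
  {"claw":0.087,"offset":[-0.035,-0.147,0.165],"turn":-0.13},
  {"claw":0.087,"offset":[-0.035,-0.147,0.171],"turn":-0.13},
  {"claw":0.087,"offset":[-0.035,-0.147,0.171],"turn":-0.13},
  {"claw":0.03,"offset":[-0.035,-0.147,0.171],"turn":-0.13},
  {"claw":0.03,"offset":[-0.035,-0.147,0.171],"turn":-0.13},
])

```text
time: 10.75
position: [0.5009, 0.3027, 0.0134]
tool_rot: [3.129, 0.261, 0.005]
ft_force: [0.4, 0.5, 0.0]
grip_width: 0.851
```

send_rows([
  {"claw":0.03,"offset":[0,0,0],"turn":0},
  {"claw":0.03,"offset":[0,0,0],"turn":0},
  {"claw":0.03,"offset":[0,0,0],"turn":0},
  {"claw":0.03,"offset":[0,0,0],"turn":0},
])

```text
time: 11.25
position: [0.5008, 0.3038, 0.0137]
tool_rot: [3.13, 0.262, 0.006]
ft_force: [-0.2, 2.2, 1.4]
grip_width: 0.501
```

Run:
```python
from h import *
u=unfish(get_image("wrist"));cv2.imwrite("pics/w6.png",u["pixels"]);np.save("w6.npy",u,allow_pickle=True)
p,R,s=tool();print(p,R.round(3).tolist(),s["grip_width"])
```

```text
[0.50079948 0.30380107 0.01374574] [[0.986, 0.166, 0.004], [0.166, -0.986, 0.0], [0.004, 0.001, -1.0]] 0.5012383243521126
```

View pics/w6.png

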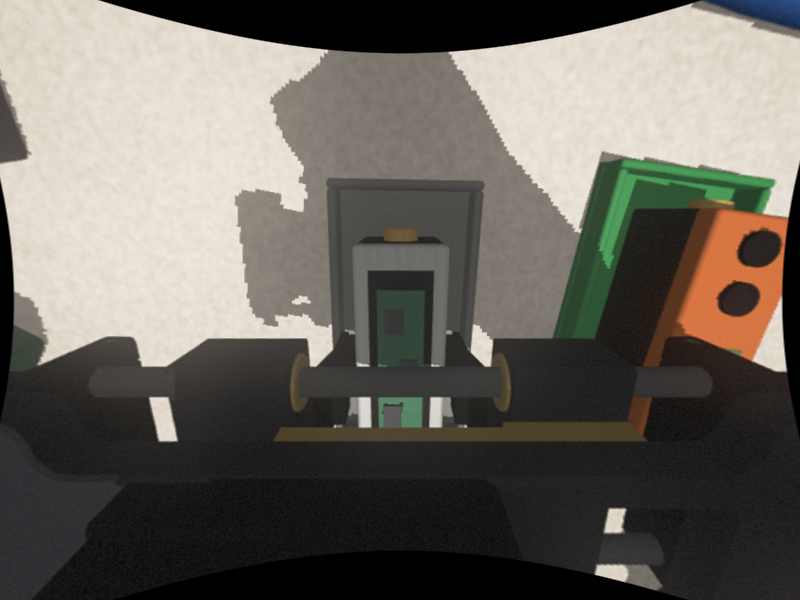

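Run:
```python
from h import *
im=np.load("w6.npy",allow_pickle=True).item()
p,R,s=tool()
for a in((355,246),(447,246)): print((R.T@(onz(im,*a,.061)-p)).round(4))
d=np.array([.542,-.0666,0])-p;print((R.T@d).round(4), p)
```

```text
[ 0.057  -0.0206 -0.047 ]
[ 0.057   0.0198 -0.047 ]
[-0.021   0.3721  0.0139] [0.50079948 0.30380107 0.01374574]
```

send_rows([
  {"claw":0.03,"offset":[0,0,-0.05],"turn":0},
  {"claw":0.03,"offset":[0,0,-0.1],"turn":0},
  {"claw":0.03,"offset":[-0.002,0.04,-0.1],"turn":0},
  {"claw":0.03,"offset":[-0.005,0.1,-0.1],"turn":0},
  {"claw":0.03,"offset":[-0.008,0.16,-0.1],"turn":0},
  {"claw":0.03,"offset":[-0.011,0.22,-0.1],"turn":0},
  {"claw":0.03,"offset":[-0.014,0.28,-0.1],"turn":0},
  {"claw":0.03,"offset":[-0.017,0.335,-0.1],"turn":0},
  {"claw":0.03,"offset":[-0.018,0.365,-0.09],"turn":0},
  {"claw":0.03,"offset":[-0.018,0.372,-0.075],"turn":0},
  {"claw":0.03,"offset":[-0.018,0.372,-0.065],"turn":0},
  {"claw":0.03,"offset":[-0.018,0.372,-0.065],"turn":0},
])

```text
time: 12.8
position: [0.5434, -0.0638, 0.0775]
tool_rot: [-3.129, -0.267, -0.002]
ft_force: [-0.5, 1.4, -2.6]
grip_width: 0.504
```

Run:
```python
from h import *
u=unfish(get_image("wrist"));cv2.imwrite("pics/w7.png",u["pixels"]);np.save("w7.npy",u,allow_pickle=True)
p,R,s=tool();print(p,R.round(3).tolist(),s["grip_width"])
```

```text
[ 0.544117   -0.06389804  0.07835026] [[0.986, 0.169, 0.003], [0.169, -0.986, 0.001], [0.003, -0.001, -1.0]] 0.5018582194668071
```

View pics/w7.png

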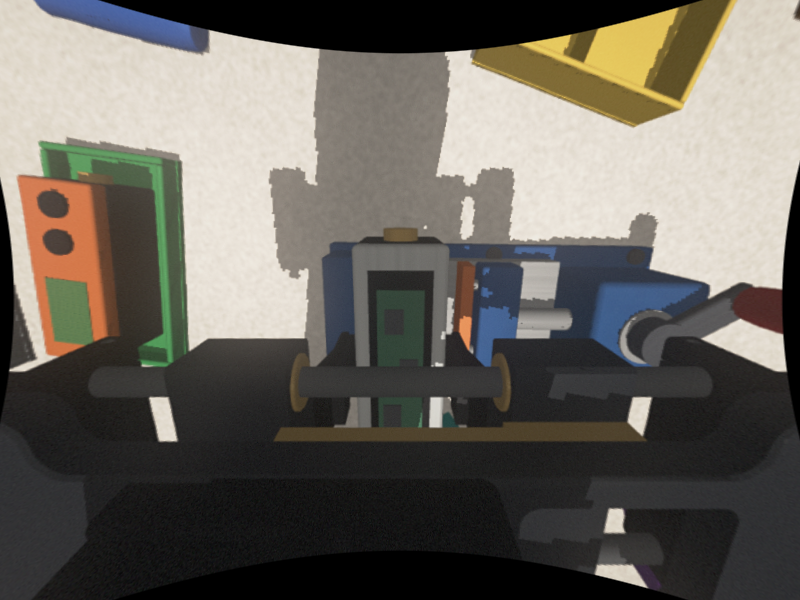

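Run:
```python
from h import *
im=np.load("w7.npy",allow_pickle=True).item()
p,R,s=tool()
for a,z in(((457,262),.054),((457,300),.054),((655,340),.089),((755,310),.125),((593,283),.075),((708,284),.075)): X=onz(im,*a,z);print(X.round(4),(R.T@(X-p)).round(4))
```

```text
[ 0.588  -0.0934  0.054 ] [0.0382 0.0365 0.0244]
[ 0.5626 -0.099   0.054 ] [0.0122 0.0377 0.0244]
[ 0.567  -0.2115  0.089 ] [-0.0025  0.1493 -0.0107]
[ 0.5984 -0.2195  0.125 ] [ 0.0273  0.1625 -0.0467]
[ 0.5921 -0.1732  0.075 ] [0.0288 0.1158 0.0034]
[ 0.6033 -0.242   0.075 ] [0.0282 0.1855 0.0033]
```

send_rows([
  {"claw":0.03,"offset":[0,0.004,0.01],"turn":0},
  {"claw":0.03,"offset":[0,0.004,0.025],"turn":0},
  {"claw":0.03,"offset":[0,0.004,0.036],"turn":0},
  {"claw":0.03,"offset":[0,0.004,0.0395],"turn":0},
  {"claw":0.03,"offset":[0,0.004,0.0395],"turn":0},
  {"claw":0.087,"offset":[0,0.004,0.0395],"turn":0},
  {"claw":0.087,"offset":[0,0.004,0.0395],"turn":0},
  {"claw":0.087,"offset":[0,0.004,0.0395],"turn":0},
  {"claw":0.087,"offset":[0,0.004,0.01],"turn":0},
  {"claw":0.087,"offset":[0,0.004,-0.04],"turn":0},
  {"claw":0.087,"offset":[0,0.004,-0.1],"turn":0},
  {"claw":0.087,"offset":[0,0.004,-0.1],"turn":0},
])

```text
time: 14.35
position: [0.5483, -0.068, 0.184]
tool_rot: [3.128, 0.267, 0.02]
ft_force: [0.6, 0.2, 0.3]
grip_width: 0.994
```

Run:
```python
from h import *
u=unfish(get_image("wrist"));cv2.imwrite("pics/w8.png",u["pixels"]);np.save("w8.npy",u,allow_pickle=True)
p,R,s=tool();print(p,R.round(3).tolist(),s["grip_width"])
```

```text
[ 0.54636826 -0.06806511  0.18100749] [[0.986, 0.169, 0.008], [0.169, -0.986, -0.001], [0.008, 0.002, -1.0]] 0.9988798212999829
```

View pics/w8.png

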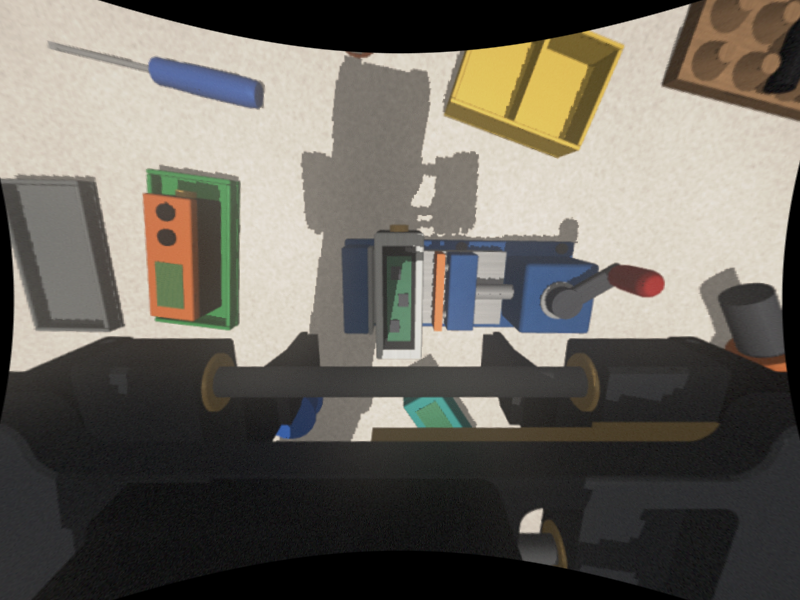

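Run:
```python
from h import *
im=np.load("w8.npy",allow_pickle=True).item();p,R,s=tool()
h=cv2.cvtColor(im["pixels"],cv2.COLOR_BGR2HSV)
m=cv2.inRange(h,(0,70,50),(5,255,255))|cv2.inRange(h,(172,70,50),(180,255,255));k=m*0;k[255:305,600:670]=m[255:305,600:670]
c=max(cv2.findContours(k,0,1)[0],key=cv2.contourArea);r=cv2.minAreaRect(c);print(r,cv2.boundingRect(c))
K=onz(im,*r[0],.112);print("knob",K.round(4),(R.T@(K-p)).round(4))
t=get_image("top");ht=cv2.cvtColor(t["pixels"],cv2.COLOR_BGR2HSV)
m=cv2.inRange(ht,(0,130,80),(6,255,255))|cv2.inRange(ht,(172,130,80),(180,255,255));k=m*0;k[205:240,385:420]=m[205:240,385:420]
c=max(cv2.findContours(k,0,1)[0],key=cv2.contourArea);r2=cv2.minAreaRect(c);print(r2);K2=onz(t,*r2[0],.12);print(K2.round(4))
H=onz(im,560,300,.076);H2=onz(im,568,302,.09);print("hub",H.round(4),H2.round(4),np.linalg.norm((K-H2)[:2]),np.linalg.norm((K-H)[:2]))
O=np.array([.5425,-.0705]);y=np.radians(9.5);ax=O-.145*np.array([-np.sin(y),np.cos(y)]);print("axis from vise",ax,np.linalg.norm(K[:2]-ax))
for A in(H[:2],H2[:2],ax):d=K[:2]-A;print("crank", -(np.arctan2(d[1],d[0])-y)-.26)
```

```text
((635.9705810546875, 280.61767578125), (56.510799407958984, 26.92145538330078), 14.03624439239502) (609, 265, 56, 32)
knob [ 0.5977 -0.256   0.112 ] [0.0183 0.1938 0.0695]
((403.0, 221.5), (6.0, 7.0), 0.0)
[ 0.6015 -0.2583  0.12  ]
hub [ 0.565  -0.2187  0.076 ] [ 0.5668 -0.2187  0.09  ] 0.04839609207920382 0.049666562107680036
axis from vise [ 0.5664319  -0.21351141] 0.052763472823277334
crank 0.7565364701374799
crank 0.7841686789824682
crank 0.8416531213310774
```

Unfinished unit sits upright and lengthwise in the vise (375–424, 232–357); knob at (636,281), roughly (0.599, −0.256), crank at about 0.8 rad. I'll go and pinch the knob.

send_rows([
  {"claw":0.06,"offset":[0.007,0.06,0.0],"turn":0},
  {"claw":0.06,"offset":[0.013,0.12,0.0],"turn":0},
  {"claw":0.06,"offset":[0.02,0.175,0.0],"turn":0},
  {"claw":0.06,"offset":[0.02,0.194,0.02],"turn":0},
  {"claw":0.06,"offset":[0.02,0.194,0.04],"turn":0},
  {"claw":0.06,"offset":[0.02,0.194,0.04],"turn":0},
  {"claw":0.06,"offset":[0.02,0.194,0.07],"turn":0},
  {"claw":0.06,"offset":[0.02,0.194,0.1],"turn":0},
  {"claw":0.06,"offset":[0.02,0.194,0.114],"turn":0},
  {"claw":0.06,"offset":[0.02,0.194,0.114],"turn":0},
  {"claw":0.01,"offset":[0.02,0.194,0.114],"turn":0},
  {"claw":0.01,"offset":[0.02,0.194,0.114],"turn":0},
], squeeze=15)

```text
time: 15.95
position: [0.5988, -0.2561, 0.0666]
tool_rot: [3.129, 0.267, 0.01]
ft_force: [0.4, -0.4, 0.4]
grip_width: 0.54
```

send_rows([
  {"claw":0.01,"offset":[0,0,0],"turn":0},
  {"claw":0.01,"offset":[0,0,0],"turn":0},
  {"claw":0.01,"offset":[0,0,0],"turn":0},
  {"claw":0.01,"offset":[0,0,0],"turn":0},
])

```text
time: 16.45
position: [0.599, -0.2564, 0.0668]
tool_rot: [3.129, 0.266, 0.01]
ft_force: [0.3, -0.8, 1.3]
grip_width: 0.245
```

Run:
```python
from h import *
u=unfish(get_image("wrist"));cv2.imwrite("pics/w9.png",u["pixels"]);np.save("w9.npy",u,allow_pickle=True)
p,R,s=tool();print(p,R.round(3).tolist(),s["grip_width"],s["ft_force"],s["time"])
```

```text
[ 0.59904745 -0.25638648  0.06685155] [[0.986, 0.169, 0.007], [0.169, -0.986, -0.001], [0.006, 0.002, -1.0]] 0.24783395764237226 [ 0.01105077 -1.17634005  1.01314746] 16.5
```

```bash
cat > circ.py <<'E'
import sys
from h import *
# usage: circ.py step n [ax ay]
st,n=float(sys.argv[1]),int(sys.argv[2]);A=np.array([.5674,-.2176]) if len(sys.argv)<5 else np.array(sys.argv[3:5],float)
p,R,s=tool();d=R[:2,:2].T@(p[:2]-A);f=np.arctan2(d[1],d[0]);w=np.arctan2(p[1]-A[1],p[0]-A[0])
print("r",np.linalg.norm(d).round(4),"crank mod 2pi",round((-(w-np.radians(9.5))-.26)%(2*np.pi),3),"F",s["ft_force"].round(1),"z",p[2].round(4),s["grip_width"].round(3))
for i in range(1,n+1): print((.05*np.array([np.cos(f+st*i),np.sin(f+st*i)])-d).round(4).tolist())
E
python3 circ.py .25 5
```

```text
Traceback (most recent call last):
  File "circ.py", line 6, in <module>
    print("r",np.linalg.norm(d).round(4),"crank mod 2pi",round((-(w-np.radians(9.5))-.26)%(2*np.pi),3),"F",s["ft_force"].round(1),"z",p[2].round(4),s["grip_width"].round(3))
                                                                                                                                                    ^^^^^^^^^^^^^^^^^^^^^
AttributeError: 'float' object has no attribute 'round'
```

```bash
sed -i 's/s\["grip_width"\].round(3)/round(s["grip_width"],3)/' circ.py; python3 circ.py .25 5
```

```text
r 0.0501 crank mod 2pi 0.792 F [ 0.  -1.2  1. ] z 0.0669 0.248
[-0.0116, 0.0047]
[-0.0239, 0.0064]
[-0.0363, 0.005]
[-0.048, 0.0006]
[-0.0582, -0.0065]
```

send_rows([
  {"claw":0.01,"offset":[-0.0116,0.0047,0],"turn":0},
  {"claw":0.01,"offset":[-0.0239,0.0064,0],"turn":0},
  {"claw":0.01,"offset":[-0.0363,0.005,0],"turn":0},
  {"claw":0.01,"offset":[-0.048,0.0006,0],"turn":0},
  {"claw":0.01,"offset":[-0.0582,-0.0065,0],"turn":0},
  {"claw":0.01,"offset":[-0.0582,-0.0065,0],"turn":0},
])

```text
time: 17.25
position: [0.5374, -0.2605, 0.0667]
tool_rot: [3.128, 0.265, 0.003]
ft_force: [-6.2, -4.0, 6.1]
grip_width: 0.246
```

```bash
python3 circ.py .3 12
```

```text
r 0.0523 crank mod 2pi 2.087 F [-6.2 -4.   6.1] z 0.0667 0.246
[-0.0073, -0.0136]
[-0.0123, -0.0277]
[-0.0129, -0.0427]
[-0.0091, -0.0571]
[-0.0012, -0.0698]
[0.0101, -0.0795]
[0.0238, -0.0855]
[0.0387, -0.0872]
[0.0534, -0.0844]
[0.0666, -0.0774]
[0.0771, -0.0668]
[0.084, -0.0536]
```

```bash
python3 circ.py .3 12 .5663 -.219
```

```text
r 0.0506 crank mod 2pi 2.085 F [-6.2 -4.   6.1] z 0.0667 0.246
[-0.0086, -0.0124]
[-0.0136, -0.0264]
[-0.0142, -0.0414]
[-0.0105, -0.0558]
[-0.0026, -0.0685]
[0.0087, -0.0783]
[0.0224, -0.0843]
[0.0373, -0.086]
[0.0519, -0.0832]
[0.0652, -0.0763]
[0.0757, -0.0657]
[0.0827, -0.0525]
```

send_rows([
  {"claw":0.01,"offset":[-0.0086,-0.0124,0],"turn":0},
  {"claw":0.01,"offset":[-0.0136,-0.0264,0],"turn":0},
  {"claw":0.01,"offset":[-0.0142,-0.0414,0],"turn":0},
  {"claw":0.01,"offset":[-0.0105,-0.0558,0],"turn":0},
  {"claw":0.01,"offset":[-0.0026,-0.0685,0],"turn":0},
  {"claw":0.01,"offset":[0.0087,-0.0783,0],"turn":0},
  {"claw":0.01,"offset":[0.0224,-0.0843,0],"turn":0},
  {"claw":0.01,"offset":[0.0373,-0.086,0],"turn":0},
  {"claw":0.01,"offset":[0.0519,-0.0832,0],"turn":0},
  {"claw":0.01,"offset":[0.0652,-0.0763,0],"turn":0},
  {"claw":0.01,"offset":[0.0757,-0.0657,0],"turn":0},
  {"claw":0.01,"offset":[0.0827,-0.0525,0],"turn":0},
])

```text
time: 18.75
position: [0.6094, -0.1949, 0.0665]
tool_rot: [3.129, 0.264, -0.003]
ft_force: [-8.7, -1.2, 10.2]
grip_width: 0.247
```

```bash
python3 circ.py .3 12 .5663 -.219
```

```text
r 0.0493 crank mod 2pi 5.679 F [-8.7 -1.2 10.2] z 0.0665 0.247
[0.0035, 0.0144]
[0.0018, 0.0293]
[-0.0041, 0.043]
[-0.0138, 0.0544]
[-0.0265, 0.0623]
[-0.0409, 0.0662]
[-0.0558, 0.0656]
[-0.0699, 0.0607]
[-0.0819, 0.0518]
[-0.0908, 0.0397]
[-0.0957, 0.0256]
[-0.0962, 0.0107]
```

send_rows([
  {"claw":0.01,"offset":[0.0035,0.0144,0],"turn":0},
  {"claw":0.01,"offset":[0.0018,0.0293,0],"turn":0},
  {"claw":0.01,"offset":[-0.0041,0.043,0],"turn":0},
  {"claw":0.01,"offset":[-0.0138,0.0544,0],"turn":0},
  {"claw":0.01,"offset":[-0.0265,0.0623,0],"turn":0},
  {"claw":0.01,"offset":[-0.0409,0.0662,0],"turn":0},
  {"claw":0.01,"offset":[-0.0558,0.0656,0],"turn":0},
  {"claw":0.01,"offset":[-0.0699,0.0607,0],"turn":0},
  {"claw":0.01,"offset":[-0.0819,0.0518,0],"turn":0},
  {"claw":0.01,"offset":[-0.0908,0.0397,0],"turn":0},
])

```text
time: 20.0
position: [0.5253, -0.2495, 0.0668]
tool_rot: [3.129, 0.263, -0.004]
ft_force: [3.9, -1.0, 2.0]
grip_width: 0.248
```

```bash
python3 circ.py .2 12 .5663 -.219
```

```text
r 0.0511 crank mod 2pi 2.408 F [ 3.9 -1.   2. ] z 0.0668 0.248
[-0.0027, -0.0098]
[-0.0044, -0.0196]
[-0.0041, -0.0296]
[-0.0018, -0.0393]
[0.0023, -0.0484]
[0.0082, -0.0565]
[0.0156, -0.0632]
[0.0241, -0.0684]
[0.0335, -0.0717]
[0.0434, -0.0732]
[0.0534, -0.0726]
[0.063, -0.07]
```

send_rows([
  {"claw":0.01,"offset":[-0.0027,-0.0098,0],"turn":0},
  {"claw":0.01,"offset":[-0.0044,-0.0196,0],"turn":0},
  {"claw":0.01,"offset":[-0.0041,-0.0296,0],"turn":0},
  {"claw":0.01,"offset":[-0.0018,-0.0393,0],"turn":0},
  {"claw":0.01,"offset":[0.0023,-0.0484,0],"turn":0},
  {"claw":0.01,"offset":[0.0082,-0.0565,0],"turn":0},
  {"claw":0.01,"offset":[0.0156,-0.0632,0],"turn":0},
  {"claw":0.01,"offset":[0.0241,-0.0684,0],"turn":0},
  {"claw":0.01,"offset":[0.0241,-0.0684,0],"turn":0},
])

```text
time: 21.12
position: [0.5386, -0.1769, 0.0667]
tool_rot: [3.129, 0.265, -0.002]
ft_force: [1.6, -0.4, 4.2]
grip_width: 0.24
```

```bash
python3 circ.py .15 6 .5663 -.219
```

```text
r 0.0504 crank mod 2pi 4.036 F [ 1.6 -0.4  4.2] z 0.0667 0.24
[0.0072, -0.0021]
[0.0146, -0.0035]
[0.0221, -0.0038]
[0.0295, -0.0029]
[0.0368, -0.001]
[0.0436, 0.002]
```

send_rows([
  {"claw":0.01,"offset":[0.0072,-0.0021,0],"turn":0},
  {"claw":0.01,"offset":[0.0146,-0.0035,0],"turn":0},
  {"claw":0.01,"offset":[0.0221,-0.0038,0],"turn":0},
  {"claw":0.01,"offset":[0.0295,-0.0029,0],"turn":0},
  {"claw":0.01,"offset":[0.0295,-0.0029,0],"turn":0},
])

```text
time: 21.75
position: [0.5648, -0.169, 0.0665]
tool_rot: [3.13, 0.264, -0.01]
ft_force: [-5.2, -2.1, 8.7]
grip_width: 0.24
```

```bash
python3 circ.py .1 3 .5663 -.219
```

```text
r 0.05 crank mod 2pi 4.589 F [-5.2 -2.1  8.7] z 0.0665 0.24
[0.0049, 0.0009]
[0.0097, 0.0023]
[0.0143, 0.0042]
```

send_rows([
  {"claw":0.01,"offset":[0.0049,0.0009,0],"turn":0},
  {"claw":0.01,"offset":[0.0075,0.0016,0],"turn":0},
  {"claw":0.01,"offset":[0.0075,0.0016,0],"turn":0},
])

```text
time: 22.12
position: [0.566, -0.1687, 0.0656]
tool_rot: [-3.129, -0.263, 0.032]
ft_force: [-13.5, 0.5, 14.1]
grip_width: 0.248
```

```bash
python3 circ.py .1 3 .5663 -.219
```

```text
r 0.0503 crank mod 2pi 4.613 F [-13.5   0.5  14.1] z 0.0656 0.248
[0.0048, 0.0013]
[0.0096, 0.0028]
[0.0142, 0.0048]
```

Force is up and motion has stopped, so the screw is at its stop. Releasing and backing away.

send_rows([
  {"claw":0.05,"offset":[0,0,0],"turn":0},
  {"claw":0.05,"offset":[0,0,0],"turn":0},
  {"claw":0.05,"offset":[0,0,0],"turn":0},
  {"claw":0.05,"offset":[0,0,0],"turn":0},
  {"claw":0.05,"offset":[0,0,-0.04],"turn":0},
  {"claw":0.05,"offset":[0,0,-0.1],"turn":0},
  {"claw":0.05,"offset":[0,-0.02,-0.14],"turn":0},
  {"claw":0.05,"offset":[0,-0.06,-0.14],"turn":0},
  {"claw":0.05,"offset":[0,-0.08,-0.14],"turn":0},
  {"claw":0.05,"offset":[0,-0.08,-0.14],"turn":0},
])

```text
time: 23.38
position: [0.5552, -0.0885, 0.2054]
tool_rot: [-3.128, -0.268, 0.033]
ft_force: [0.9, 0.3, -1.0]
grip_width: 0.575
```

Run:
```python
from h import *
u=unfish(get_image("wrist"));cv2.imwrite("pics/w10.png",u["pixels"]);np.save("w10.npy",u,allow_pickle=True)
p,R,s=tool();print(p,s["grip_width"],s["ft_force"])
```

```text
[ 0.55523152 -0.0904551   0.20516866] 0.5734216278129637 [ 0.19154632  0.0807807  -0.58633807]
```

View pics/w10.png

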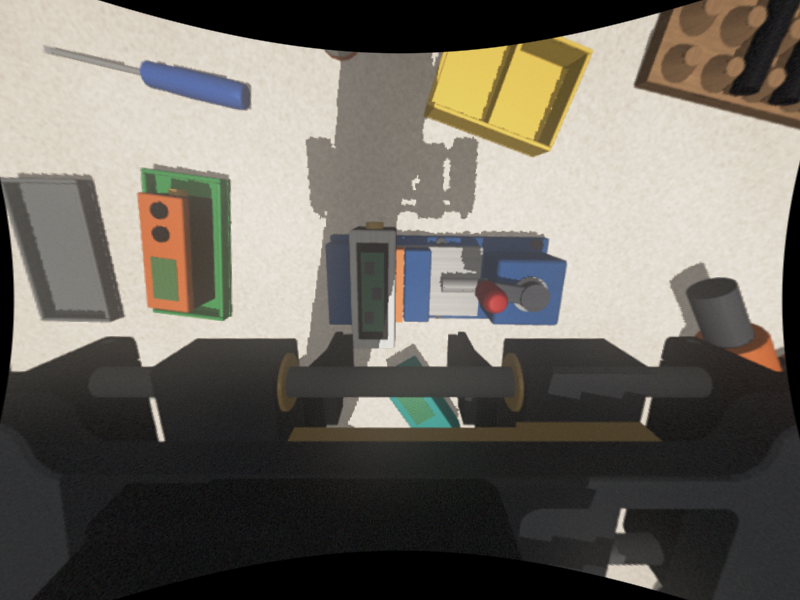

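The unfinished unit sits against the fixed jaw with the orange pad pressed on its other side (pad at 397–404) and the knob points at the jaw. One last numeric check of squareness and position.

Run:
```python
from h import *
from m2 import rect
im=np.load("w10.npy",allow_pickle=True).item();h=cv2.cvtColor(im["pixels"],cv2.COLOR_BGR2HSV);k=dict(h=h,im=im)
rect((100,38,20),(130,255,255),(405,243,431,325),.054,"slide jaw",3,**k)
rect((5,60,50),(22,255,255),(394,243,408,325),.054,"pad",3,**k)
C=[onz(im,u,v,.086)[:2] for u,v in((350,230),(395,231),(394,347),(350,346))]
c=np.mean(C,0);y=np.radians(9.5);ex=np.array([np.cos(y),np.sin(y)]);ey=np.array([-ex[1],ex[0]])
for O in([.5425,-.0705],np.array([.5663,-.219])+.145*ey): print("vise xy",(c-O)@ex,(c-O)@ey)
print("edge yaws",[np.degrees(np.arctan2(*(a-b)[::-1])).round(1) for a,b in((C[0],C[3]),(C[1],C[2]))], c)
```

```text
slide jaw [ 0.5487 -0.1077] [0.0805 0.0275] deg 10.1 px (405, 248, 26, 74)
pad [ 0.5452 -0.0882] [0.0827 0.0094] deg 9.6 px (395, 247, 10, 76)
vise xy 0.0018502078305497034 0.008381162138436803
vise xy 0.0028861799842742207 0.01377270698619982
edge yaws [np.float64(7.3), np.float64(9.1)] [ 0.54294154 -0.06192841]
```

```bash
python3 -c "
from bench import close_job
print(close_job())"
```

```text
the job is handed in; nothing more can be done
None
```

The finished instrument is flat in the large green tray. The unfinished one is clamped in the vise against the fixed jaw. I handed the job in at about 23.4 s, and it reported no verdict.

**What I did**
- **First grasp missed:** the fingers closed on nothing above the finished instrument. Two camera views showed the real fingertips about 30 mm above the reported tool point, so I corrected for that and the second grasp held.
- **Crank:** I turned it from about 0.8 rad to about 10.9 rad. It stopped moving there with the force rising to about 14 N, so I took that as the screw's stop, then let go and backed off.

**Last checks**
- **Finished unit:** about 4 mm off the tray centre, lying flat, when I measured it just after release. It looked the same in the final picture.
- **Unfinished unit, position:** upright and 2–3 mm off centre along the jaws. Two estimates of the vise origin disagree on its vise y: 8 mm and 14 mm. The allowed range is 9–17 mm; I trust 14 mm because that origin comes from the crank axis found while cranking.
- **Unfinished unit, squareness:** its hand-picked edges gave 7.3° and 9.1°, against 9.5–10° for the pad and jaw. That is rough: the first edge is near the 0.05 rad limit, so I relied on the pad lying flat along it.
- **Clamping force:** I could not measure the pad force directly. I inferred it from reaching the stop and from about 22 mm of jaw travel, against roughly 24 mm expected.
- **Bystanders:** those in the final view looked undisturbed; I did not measure them.

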